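# Load the large vial into the bench reader through its dust flap

## Task

Put the largest of the three sample vials into the bench reader: lower it upright onto the sprung dust flap in the reader's top, so that the vial itself pushes the flap open, and press it down until it stands on the floor of the well, then let go, leaving it upright in the well with the flap resting against it. Do not press the gripper against the reader, and leave the two smaller vials standing where they are.

Things in the scene. Friction and masses are not known exactly. Their poses are not given: they have to be found in the camera images.
- vial_large: Largest of three screw-cap glass sample vials: round, 27 mm across all the way up, 73 mm tall, white ribbed cap, 27 to 55 g, standing on the worktop. Origin at the centre of its underside, z up its axis. Seated, only its top 29 mm stands above the reader: grip it with the fingertips no lower than 47 mm above its underside.
- vial_medium: Bystander: screw-cap vial 22 mm across and 58 mm tall, green cap. Origin at the centre of its underside. The three vials stand at least 75 mm apart (between axes) in any order.
- vial_small: Bystander: screw-cap vial 17 mm across and 52 mm tall, white cap. Origin at the centre of its underside.
- reader: Bench reader, fixed to the worktop: a white box 150 (its x) x 130 (its y) x 70 mm high, with a dark frame (1 mm) round a nearly square port in its flat top and a grey panel with a dark display behind the port. Origin at the centre of its underside; x points from the port to the display, roughly away from the robot. Turned by up to 23 degrees either way.
- well_floor (a point): Centre of the flat floor of the well under the port; axes as the reader's. The well has upright walls, 42 mm along x and 46 mm along y, and is 44 mm deep: floor 26 mm above the worktop, mouth at 70 mm. Aim the vial's axis at this point or up to 5 mm on its -x side, away from the flap's hinge.
- flap (a joint): Sprung aluminium flap, 39.5 x 44 x 2.5 mm, flush with the reader's top. Hinged on the port's +x edge (display side); its free edge swings down into the well: 0 = shut, 1.5 rad = hanging along the +x wall. A weak spring shuts it: pushing the vial through takes 1 to 4 N, more than the vial weighs. With the vial seated it rests on the vial's side at 1 rad or more and presses it to the -x wall.
Mind the look-alikes: they are no part of the job. What is shaped like the vial_large but blue or turquoise is not meant.

How it is judged:
By the outcome, as a careful person would: the job done as asked, in the order asked, and still so for the second after the job is handed in, with the robot touching nothing.
It also fails if it takes over 38 s, if anything falls off the work surface, if the arm or the gripper's body presses on something with over 40 N, if the wrist force passes 120 N, or if a joint passes its speed limit or range.

## Robot

A 6-joint arm with a two-finger parallel gripper is mounted at the origin on a cart in front of the work surface, level with it; the furniture and walls round the work are solid. World frame = base frame: x ahead of the robot, y to its left, z up, the work surface at z = 0. Lengths are in m, angles in rad, forces in N, time in s.
With the tool pointing down it reaches from about 0.325 to 0.775 m from the base axis. Payload 5.5 kg.
Tool frame: the origin (TCP) lies between the finger pads; the fingertips stand 8 mm ahead of it and the grasp point (between the pads) lies 11 mm behind it (tcp_to_tips is the distance from the TCP to the fingertips, in m); z points along the fingers, y is the line along which they close (so a half turn about z gives the same grasp; the last joint's range is limited). The gripper opens to 88 mm and grips with 3 to 60 N. Pads are 20 mm wide; open, the fingers measure 115 mm over their backs; the gripper's body (75 mm by 178 mm) begins 61 mm behind the grasp point.
Start: joints at [-1.218, 0.091, 1.231, -0, 1.82, -0.057], TCP at [0.239, -0.55, 0.231] pointing down, gripper open.
Joint ranges: [-2.87, 2.87], [-0.86, 2.18], [0.17, 2.46], [-1.51, 4.65], [0.06, 2.69], [-2.65, 2.65]. Speed limits (rad/s): [2.57, 2.57, 3.01, 3.14, 3.14, 3.14].

## Interface

Orientations are given as a unit quaternion [w, x, y, z].
In Python, from bench import * gives the robot as it stands. Calls block until the motion is done:
- move_to(position, orientation): joint-space move of the TCP to a pose.
- move_l(position, speed=0.15, orientation=None): straight line of the TCP; orientation=None keeps the orientation; speed is the mean speed in m/s.
- movej(angles): joint-space move.
- gripper_open() and close(): open the fingers fully, or close them until they stop; the grip force is fixed at half the most.
- hold(seconds).
- inverse_kinematics(position, orientation): joint angles nearest the present ones, or None.
- state(): the state.
- get_image(name): name is "scene" or "top" or "wrist"; returns a dict with "frame" (420x560x3 uint8, blue, green, red), "depth" (420x560 float32, m along the optical axis (not along the pixel's ray), 0 where there is no reading), "camera_matrix" (3x3 intrinsics, pixels), "k1" (the pictures are not rectified: a ray, as slopes to the right and down, at radius r is drawn at 1 + k1 r^2 times it, then the intrinsics apply), "view" (4x4, takes a point from world to camera coordinates). Camera axes: x right, y up, looking along -z (the intrinsics and any distortion apply to the point x, -y, -z); pixel columns grow to the right and rows downward; lengths in m; the calibration is good to about 2 mm. A picture is of the moment at which its call begins.
A pose or a line that the arm cannot do raises IKError and nothing moves.
- job_done(): hands the job in; it is judged then, once.
The state is a dict: "time": time; "joint_pos": joint angles; "dq": joint speeds; "joint_torque": joint torques, N m; "ee_pos": TCP position; "ee_rot": TCP orientation; "ft_force": force on the tool from outside, world axes, zero at the start; "moment": the same for the moment, N m; "finger_gap": finger opening in m; "finger_force": force on a finger pad.
Only numpy, scipy, OpenCV 4.12 (cv2) and the standard library are available. Lean on these libraries where they do the work, as an engineer would, in place of code of your own. Each camera call takes 0.05 s, during which the arm holds its last target. There are 200 camera calls.

## Working session

There is one attempt and no reset: what is moved stays moved. The work goes in short steps, each a Python script; the robot and the scene stay as the last script left them, time stands still between calls to the robot, and variables do not carry over. Pictures are saved under pics/ and viewed, at most 10 in all, crops included, and the job is handed in when it is done.

```bash
mkdir -p pics; cat > h.py <<'E'
import numpy as np, cv2
from bench import *
def world(im,u,v,z=None,d=None):
    """pixel -> world; on plane z, or at depth d (default: depth image)"""
    K=np.array(im["camera_matrix"],float); k=im["k1"]
    p=np.array([(u-K[0,2])/K[0,0],(v-K[1,2])/K[1,1]]); s=p.copy()
    for _ in range(20): s=p/(1+k*(s@s))
    T=np.linalg.inv(np.array(im["view"])); ray=T[:3,:3]@np.array([s[0],-s[1],-1]); o=T[:3,3]
    if z is not None: t=(z-o[2])/ray[2]
    else: t=im["depth"][int(round(v)),int(round(u))] if d is None else d
    return o+t*ray
E
python3 - <<'E'
from h import *
a=get_image("scene");b=get_image("top")
import pickle;pickle.dump((a,b),open("im.pkl","wb"))
cv2.imwrite("pics/scene.png",a["frame"]);cv2.imwrite("pics/top.png",b["frame"])
s=state();print(s["ee_pos"],s["ee_rot"],s["finger_gap"],s["time"])
E
```

```text
[ 0.23895256 -0.55009752  0.229646  ] [-8.46496086e-04  9.79083941e-01  2.03454915e-01 -1.29191022e-04] 0.08742409715899356 0.1
```

View pics/scene.png

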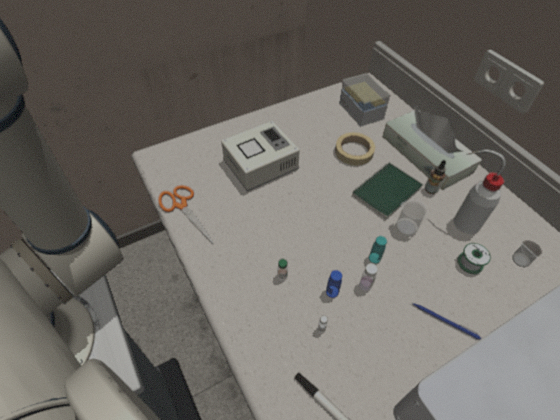

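View pics/top.png

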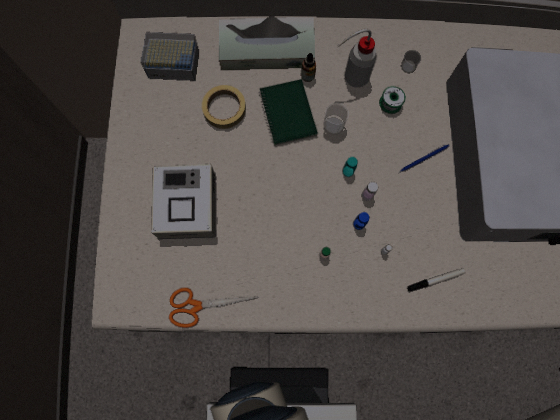

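Candidates in the scene picture are blue (335,284), turquoise (378,249), the white-capped clear vial (369,276), green-capped medium (282,268) and white-capped small (323,324). By the description vial_large is at (369,276), which is top (371,189). The reader is at top (183,203). I'll check this in one close crop.

```bash
python3 - <<'E'
from h import *
import pickle;a,b=pickle.load(open("im.pkl","rb"))
c=lambda f,x,y,w,h,s:cv2.resize(f[y:y+h,x:x+w],None,fx=s,fy=s,interpolation=cv2.INTER_CUBIC)
A=c(b["frame"],310,145,100,120,5)   # vials
B=c(b["frame"],148,160,72,80,7)[:600]
cv2.imwrite("pics/v.png",A);cv2.imwrite("pics/r.png",B)
for n,u,v,z in [("large",372,187,.073),("green",326,251,.058),("small",389,248,.052),("blue",363,217,.073),("turq",351,162,.073),("port",181.5,209,.07)]:
    print(n,world(b,u,v,z=z).round(4),world(b,u,v).round(4))
E
```

```text
large [ 0.6067 -0.1921  0.073 ] [ 0.6062 -0.1918  0.0747]
green [ 0.4703 -0.0925  0.058 ] [ 0.4702 -0.0924  0.0588]
small [ 0.4781 -0.2281  0.052 ] [ 0.478  -0.2279  0.0529]
blue [ 0.5407 -0.1704  0.073 ] [ 0.5415 -0.1711  0.0693]
turq [ 0.6626 -0.1485  0.073 ] [ 0.6622 -0.1483  0.0742]
port [0.5558 0.2137 0.07  ] [0.5559 0.2137 0.0699]
```

View pics/v.png

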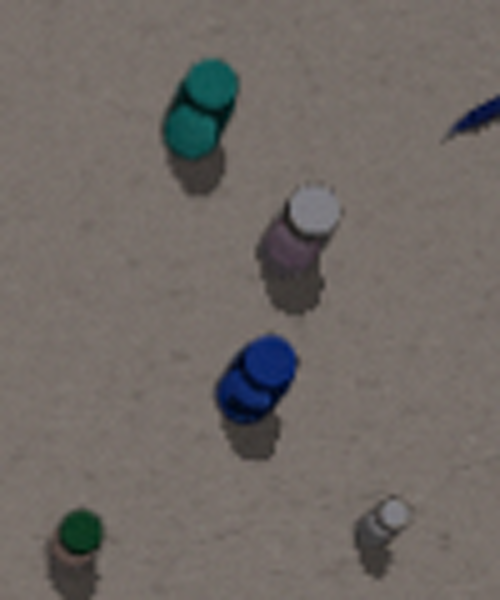

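View pics/r.png

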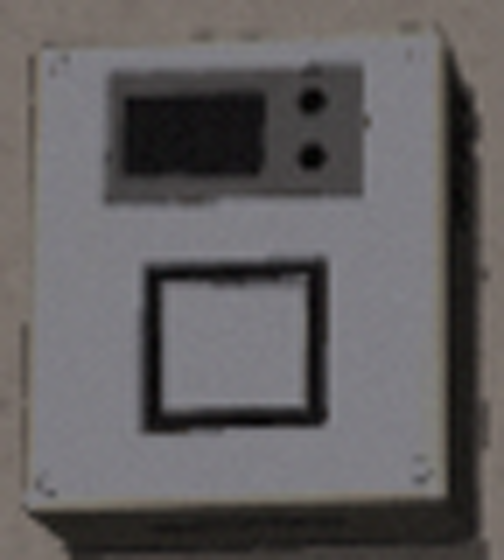

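Blue, turquoise, green-capped and small vials are all distinct. The white-capped clear vial at top (373,187) is the target, and its cap top reads z≈0.073. The port is a dark frame centred at about top (181.6,209), with the display towards +x.

```bash
cat >> h.py <<'E'
from scipy.spatial.transform import Rotation as R
def down(th):
    """tool pointing down, closing line at world angle th"""
    y=np.array([np.cos(th),np.sin(th),0]);z=np.array([0,0,-1.])
    q=R.from_matrix(np.c_[np.cross(y,z),y,z]).as_quat(); return [q[3],q[0],q[1],q[2]]
E
python3 - <<'E'
from h import *
import pickle;a,b=pickle.load(open("im.pkl","rb"))
w=lambda U,V:world(b,(U+.5)/7-.5+148,(V+.5)/7-.5+160,z=.07)
f=[w(*p) for p in [(143,265),(325,258),(328,424),(143,432)]]
g=[w(*p) for p in [(38,48),(440,35),(447,497),(27,508)]]
for q in (f,g):
    print(np.mean(q,0).round(4),[(round(np.linalg.norm(q[i]-q[(i+1)%4]),4)) for i in range(4)])
    x=q[0]+q[1]-q[2]-q[3]; y=q[0]+q[3]-q[1]-q[2]; print(np.degrees([np.arctan2(x[1],x[0]),np.arctan2(-y[0],y[1])]))
c=world(b,(315.5)/5-.5+310,211.5/5-.5+145,z=.073);print("cap",c)
move_to([c[0],c[1],.17],down(np.radians(-80)))
s=state();print(s["time"],s["ee_pos"],s["joint_pos"])
i=get_image("wrist");cv2.imwrite("pics/w1.png",i["frame"]);pickle.dump(i,open("w1.pkl","wb"))
E
```

```text
[0.5564 0.2146 0.07  ] [np.float64(0.0561), np.float64(0.0518), np.float64(0.0564), np.float64(0.0522)]
[3.44881207 2.8083528 ]
[0.5802 0.2153 0.07  ] [np.float64(0.126), np.float64(0.1456), np.float64(0.1275), np.float64(0.1457)]
[2.75419383 2.07005261]
cap [ 0.60716094 -0.19343818  0.073     ]
1.975 [ 0.60686576 -0.19447378  0.17021928] [-3.63303024e-01  1.87713695e-01  1.23191935e+00 -3.61873049e-04
  1.72164283e+00  1.03413166e+00]
```

View pics/w1.png

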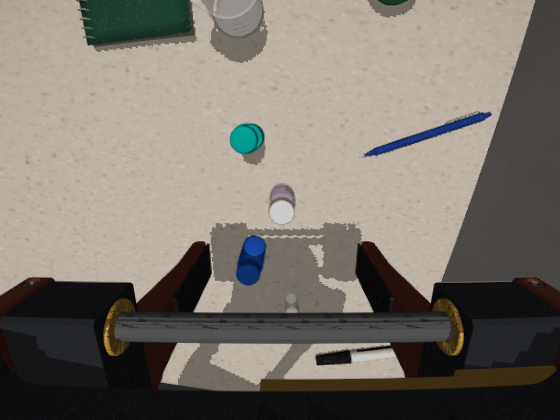

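The wrist view shows the white cap at (281.5,212), with turquoise (246,138) and blue (252,258) on either side, both clear of the closing line.

```bash
python3 - <<'E'
from h import *
import pickle;i=pickle.load(open("w1.pkl","rb"))
c=world(i,281.5,212,z=.073);print("cap",c, world(i,281.5,212))
top=np.array([.60716,-.19344]); p=(c[:2]+top)/2
if np.linalg.norm(c[:2]-top)>.006: raise SystemExit("disagree")
q=down(np.radians(-80))
move_l([*p,.057],.12,q); s=state();print(s["ee_pos"],s["ft_force"].__repr__())
close(); s=state();print("gap",s["finger_gap"],s["finger_force"],s["ee_pos"],s["time"])
move_l([*p,.20],.15)
yaw=np.radians(2.8); r=np.array([.5560,.2146]) 
d=np.array([np.cos(yaw),np.sin(yaw)])
g=r-.003*d
move_to([*g,.20],down(yaw-np.pi/2)); s=state();print("gap",s["finger_gap"],s["ee_pos"],s["time"],s["joint_pos"],s["ft_force"])
i=get_image("wrist");cv2.imwrite("pics/w2.png",i["frame"]);pickle.dump(i,open("w2.pkl","wb"))
E
```

```text
cap [ 0.61048679 -0.19332797  0.073     ] [ 0.6101695  -0.19337752  0.07193227]
[ 0.60944017 -0.19364619  0.05828735] array([ 0.92482011, -0.91193785,  0.61359554])
gap 0.02688065588618385 29.971677660942078 [ 0.60879879 -0.19338632  0.05693133] 4.0833
gap 0.026319702550297388 [0.55339674 0.21353569 0.19984548] 6.7083 [ 3.11150054e-01  6.86258105e-02  1.30873856e+00 -4.24766889e-04
  1.76441111e+00  1.83410659e+00] [-0.39086511  0.53744619 -0.25786176]
```

View pics/w2.png

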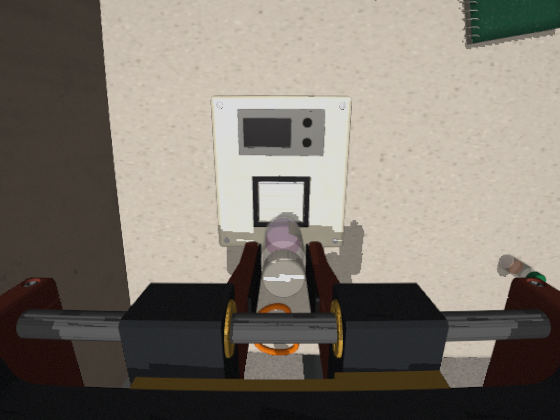

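The vial hangs straight between the fingers at (284,255). The frame is at about (252–310, 177–228) and the box's upper edge is at row 97. An enlarged crop will give better corners.

```bash
python3 - <<'E'
from h import *
i=cv2.imread("pics/w2.png")
cv2.imwrite("pics/w2c.png",cv2.resize(i[90:300,205:360],None,fx=2.857*1,fy=2.857,interpolation=cv2.INTER_CUBIC) if 0 else cv2.resize(i[90:240,205:360],None,fx=4,fy=4,interpolation=cv2.INTER_CUBIC))
E
```

```text
(no output)
```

View pics/w2c.png

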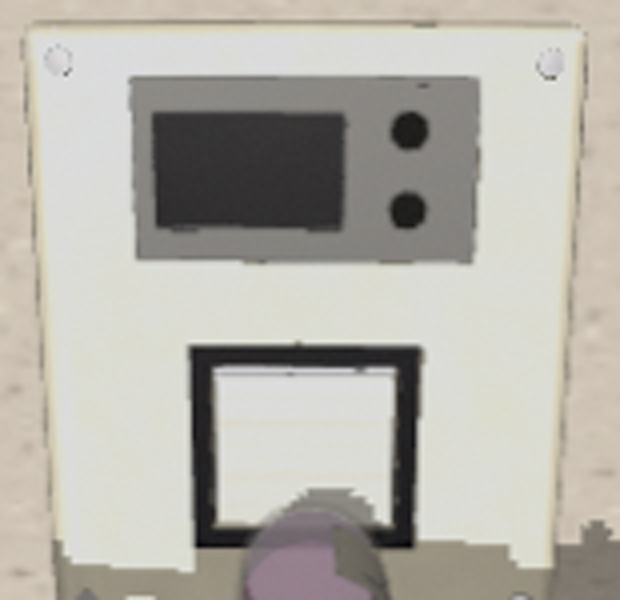

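Frame outer corners in the crop: (189,346), (423,347), (413,547), (196,547). Inner corners: (213,366), (396,367), (390,526), (217,526).

```bash
python3 - <<'E'
from h import *
import pickle;i=pickle.load(open("w2.pkl","rb"))
w=lambda U,V:world(i,(U+.5)/4-.5+205,(V+.5)/4-.5+90,z=.0705)
for P in ([(189,346),(423,347),(413,547),(196,547)],[(213,366),(396,367),(390,526),(217,526)]):
    q=[w(*p) for p in P]
    x=q[0]+q[1]-q[2]-q[3]; y=q[0]+q[3]-q[1]-q[2]
    print(np.mean(q,0).round(4),[round(np.linalg.norm(q[k]-q[(k+1)%4]),4) for k in range(4)],np.degrees([np.arctan2(x[1],x[0]),np.arctan2(-y[0],y[1])]))
E
```

```text
[0.5579 0.2151 0.0705] [np.float64(0.0565), np.float64(0.0512), np.float64(0.055), np.float64(0.0514)] [2.17438533 2.58138792]
[0.5583 0.2155 0.0705] [np.float64(0.0444), np.float64(0.0406), np.float64(0.0436), np.float64(0.0409)] [2.2246611  2.54614227]
```

```bash
python3 - <<'E'
from h import *
x,y=.554,.2153; q=down(np.radians(2.4-90))
def rep(t):
    s=state();print(t,np.round(s["ee_pos"],4),np.round(s["ft_force"],2),round(s["finger_gap"],4),round(s["time"],2));return s
move_l([x,y,.130],.15,q); rep("above"); hold(.3); s=rep("settled")
f0=np.array(s["ft_force"])
# remove residual lateral offset of the settled arm
x+=np.clip(x-s["ee_pos"][0],-.002,.002); y+=np.clip(.2150-s["ee_pos"][1],-.002,.002)
for z in [.122,.114,.106,.098,.092,.088,.086,.085,.084,.083,.0825,.082,.0815]:
    move_l([x,y,z],.04); s=rep(z); d=np.array(s["ft_force"])-f0
    if abs(d[2])>9 or np.hypot(*d[:2])>10: print("stop");break
i=get_image("wrist");cv2.imwrite("pics/w3.png",i["frame"])
E
```

```text
above [0.5543 0.2151 0.1307] [ 0.08  0.16 -1.33] 0.0264 7.38
settled [0.5544 0.2154 0.1311] [ 0.03  0.27 -1.01] 0.0263 7.67
0.122 [0.5534 0.2148 0.1216] [-0.23  0.25  0.82] 0.0265 8.03
0.114 [0.553  0.2147 0.113 ] [-1.43 -0.01  0.32] 0.0267 8.38
0.106 [0.5532 0.2148 0.1052] [-1.34 -1.39 -0.19] 0.0265 8.72
0.098 [0.5533 0.2148 0.0974] [-1.81 -0.43 -0.48] 0.0264 9.07
0.092 [0.5534 0.2148 0.0915] [-1.16  0.4  -0.78] 0.0265 9.38
0.088 [0.5534 0.2148 0.0876] [-1.49 -0.5  -0.3 ] 0.0267 9.62
0.086 [0.5535 0.2149 0.0859] [ 1.   -0.42 -1.11] 0.0265 9.88
0.085 [0.5536 0.2149 0.085 ] [ 0.34 -0.98 -0.52] 0.0268 10.12
0.084 [0.5536 0.2149 0.0839] [-0.91  0.74 -0.38] 0.0263 10.38
0.083 [0.5536 0.2149 0.0829] [-0.45  0.6  -0.17] 0.0262 10.62
0.0825 [0.5537 0.2149 0.0829] [-1.02 -0.73  2.64] 0.0263 10.88
0.082 [0.5538 0.215  0.0828] [-1.21 -2.04  4.83] 0.0265 11.12
0.0815 [0.5539 0.215  0.0828] [-3.47 -0.75  7.39] 0.0261 11.38
```

View pics/w3.png

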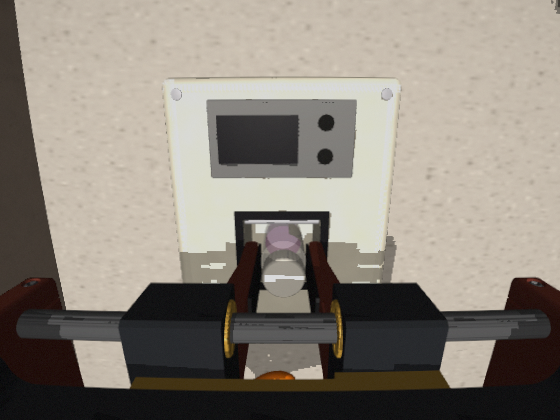

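The vial reached the floor where expected (TCP z 0.083, force rising), and the flap is folded down at (282,228). Next I release and look.

```bash
python3 - <<'E'
from h import *
import pickle
s=state();p=np.array(s["ee_pos"])
move_l([.5535,.2149,.083],.04); gripper_open(); hold(.2)
print(state()["finger_gap"],state()["ft_force"])
move_l([.5535,.2149,.23],.15)
d=np.array([-.10,0]); move_l([.4535,.2149,.23],.2); hold(.3)
i=get_image("wrist");t=get_image("top");pickle.dump((i,t),open("w4.pkl","wb"))
c=lambda f,x,y,w,h,s:cv2.resize(f[y:y+h,x:x+w],None,fx=s,fy=s,interpolation=cv2.INTER_CUBIC)
a=get_image("scene")["frame"]
A=np.hstack([cv2.resize(i["frame"],(400,300)),c(a,210,110,100,75,4)])
B=np.hstack([c(t["frame"],140,150,100,75,4),c(a,260,220,133,100,3)[:300,:400]])
B=np.hstack([B,np.zeros((300,800-B.shape[1],3),np.uint8)])
cv2.imwrite("pics/w4.png",np.vstack([A,B]));print(state()["time"])
E
```

```text
0.08788528846844451 [ 0.16597694 -0.45143511  0.36346716]
15.1583
```

View pics/w4.png

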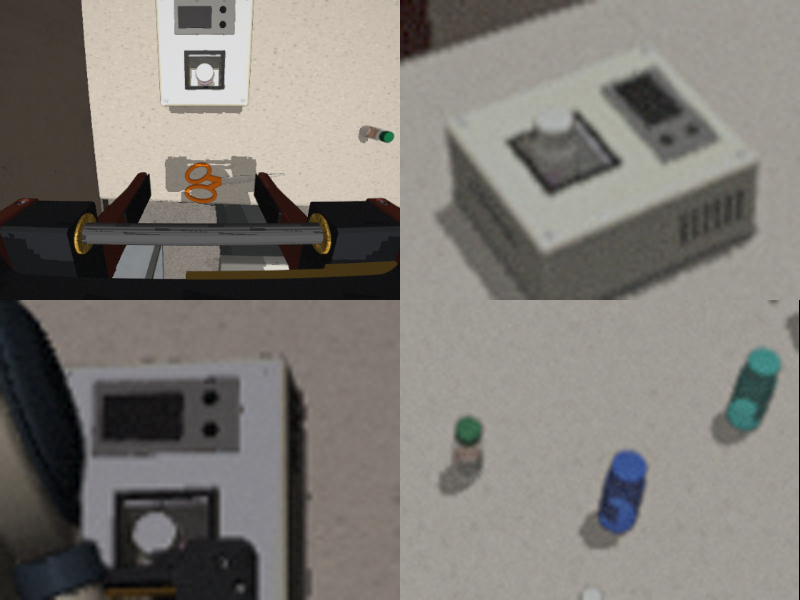

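The vial stands in the port (wrist ≈(287,101)), and the other vials are undisturbed. One number check on height and position, then hand in.

```bash
python3 - <<'E'
from h import *
import pickle;i,t=pickle.load(open("w4.pkl","rb"))
g=i["frame"][85:125,265:310].min(2); 
p=np.array([world(i,u,v) for u in range(276,300) for v in range(88,115)])
m=p[:,2]>.090; P=p[m]; print(m.sum(),P.mean(0),P[:,2].min(),P[:,2].max())
T=P[P[:,2]>np.median(P[:,2])-.003]; A=np.c_[T[:,:2],np.ones(len(T))]
print("cap",T.mean(0),"slope",np.linalg.lstsq(A,T[:,2],rcond=None)[0][:2])
E
```

```text
506 [0.5525014  0.21509362 0.10254098] 0.09113620332753503 0.3833704052538976
cap [0.55259362 0.21506139 0.10267173] slope [-1.70511312  0.29729482]
```

```bash
python3 - <<'E'
from h import *
import pickle;i,t=pickle.load(open("w4.pkl","rb"))
p=np.array([world(i,u,v) for u in range(276,300) for v in range(88,115)])
P=p[p[:,2]>.09]; T=P[abs(P[:,2]-np.median(P[:,2]))<.004]; A=np.c_[T[:,:2],np.ones(len(T))]
sl=np.linalg.lstsq(A,T[:,2],rcond=None)[0][:2]
print(len(T),np.median(T,0),"slope",sl)
if abs(sl).max()<.08 and abs(np.median(T[:,2])-.099)<.004: print(job_done())
E
```

```text
495 [0.5528942  0.21505361 0.09928899] slope [-0.02839086 -0.00857899]
the job is handed in; nothing more can be done
None
```

The largest vial is seated upright on the reader's well floor, pushed in through the flap and released; its cap top reads 99 mm (as expected for a seated vial), the other vials look undisturbed, and the job was handed in at about 15 s with no result returned.

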